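# Stock the blood-grouping caddy

## Task

Stock the white caddy for the next blood-grouping run: stand the small dropper vial in the small round pocket, the large dropper bottle in the large round pocket, the square diluent bottle in the square pocket and the open box of gel cards in the oblong pocket, each upright on the floor of its pocket. Keep them upright on the way and set them down rather than dropping them. Leave the two look-alikes, the vial with the flat metal cap and the round bottle with the wide flat screw cap, standing where they are.

Things in the scene. Friction and masses are not known exactly. Their poses are not given: they have to be found in the camera images.
- dropper_vial: SMALL DROPPER VIAL, belongs in the caddy: amber glass with a paper label, round, 22 mm in diameter, straight sides from the bottom to 48 mm up, then a narrow neck and a white cap 17 mm wide ending in a thin pointed dropper nozzle; 76 mm tall in all, 20 to 40 g. Stands loose and upright on the bench at the start. Origin: centre of its underside; z is up along its axis.
- dropper_bottle: LARGE DROPPER BOTTLE, belongs in the caddy: white plastic with a paper label, round, 40 mm in diameter, straight sides from the bottom to 56 mm up, then sloping shoulders and a white cap 26 mm wide ending in a thin pointed dropper nozzle; 100 mm tall in all, 50 to 95 g. Stands loose and upright on the bench at the start. Origin: centre of its underside; z is up along its axis.
- square_bottle: SQUARE DILUENT BOTTLE, belongs in the caddy: white plastic, square plan 46 x 46 mm with flat sides (along its own x and y) from the bottom to 62 mm up, and a round flat white screw cap 32 mm wide; 87 mm tall in all, 110 to 200 g. Stands loose and upright on the bench at the start. Origin: centre of its underside; z is up along its axis.
- card_box: OPEN BOX OF GEL CARDS, belongs in the caddy: cardboard box 34 mm along its own x, 76 mm along its own y, straight sides 46 mm high, with four white gel cards standing in it (fixed) whose foil-topped edges stick out to 56 mm; 60 to 105 g. It may stand in its slot either way round. Stands loose and upright on the bench at the start. Origin: centre of its underside; z is up along its axis.
- crimp_vial: LOOK-ALIKE, does not belong, leave it standing: the same 22 mm amber glass vial as the small dropper vial, but closed by a flat aluminium crimp cap 20 mm wide, without nozzle; 62 mm tall. Stands loose and upright on the bench at the start. Origin: centre of its underside; z is up along its axis.
- flatcap_bottle: LOOK-ALIKE, does not belong, leave it standing: like the large dropper bottle, but with a flat screw cap 36 mm wide (grey disc on top), no nozzle; 84 mm tall. Stands loose and upright on the bench at the start. Origin: centre of its underside; z is up along its axis. Low clutter lies among the things: a flat gel card (5 mm thick), a timer (16 mm high).
- holder_small_round: HOLDER FOR THE SMALL DROPPER VIAL. Grey block 100 x 100 x 24 mm fixed in the caddy; origin: centre of its underside (3 mm above the bench), z up. In its middle is a round pocket 38 mm in diameter. Pocket floor 5 mm, rim 24 mm above the origin: a thing standing in it has its underside 5 mm above this origin. The four holders sit two by two, 102 mm apart, all turned alike, in any order.
- holder_large_round: HOLDER FOR THE LARGE DROPPER BOTTLE. Grey block 100 x 100 x 24 mm fixed in the caddy; origin: centre of its underside (3 mm above the bench), z up. In its middle is a round pocket 54 mm in diameter. Pocket floor 5 mm, rim 24 mm above the origin: a thing standing in it has its underside 5 mm above this origin. The caddy: a white tray 214 x 214 mm with walls 30 mm high, fixed to the bench.
- holder_square: HOLDER FOR THE SQUARE BOTTLE. Grey block 100 x 100 x 24 mm fixed in the caddy; origin: centre of its underside (3 mm above the bench), z up. In its middle is a square pocket 62 x 62 mm, its sides along the block's x and y. Pocket floor 5 mm, rim 24 mm above the origin: a thing standing in it has its underside 5 mm above this origin. 
- holder_slot: HOLDER FOR THE BOX OF GEL CARDS. Grey block 100 x 100 x 24 mm fixed in the caddy; origin: centre of its underside (3 mm above the bench), z up. In its middle is an oblong pocket 50 mm along its own x and 92 mm along its own y. Pocket floor 5 mm, rim 24 mm above the origin: a thing standing in it has its underside 5 mm above this origin. 
Things that resemble listed ones, but are neither listed nor needed, are in the scene too. What is shaped like the holder_slot but brown is not meant.

How it is judged (in metres and radians):
At the end, for the whole second after the job is handed in: Vial, large dropper bottle, square bottle and card box each stand in their own pocket: within 14 mm of its centre, on its floor, tilted under 7 degrees, released and at rest. Both look-alikes stand within 20 mm of where they started (horizontal distance between dropper_vial and holder_small_round below 0.014 m and z of dropper_vial in the frame of holder_small_round between 0 and 0.01 m and angle between each of dropper_vial, dropper_bottle, square_bottle, card_box, crimp_vial, flatcap_bottle's own z axis and vertical below 0.12 rad and linear speed of each of dropper_vial, dropper_bottle, square_bottle, card_box, crimp_vial, flatcap_bottle below 0.02 m/s and contact force between the fingers and dropper_vial below 0.05 N and horizontal distance between dropper_bottle and holder_large_round below 0.014 m and z of dropper_bottle in the frame of holder_large_round between 0 and 0.01 m and contact force between the fingers and dropper_bottle below 0.05 N and horizontal distance between square_bottle and holder_square below 0.014 m and z of square_bottle in the frame of holder_square between 0 and 0.01 m and contact force between the fingers and square_bottle below 0.05 N and horizontal distance between card_box and holder_slot below 0.014 m and z of card_box in the frame of holder_slot between 0 and 0.01 m and contact force between the fingers and card_box below 0.05 N and distance of each of crimp_vial, flatcap_bottle from where it was at the start of the episode below 0.02 m); the robot touches nothing.
It fails at once if a look-alike was shifted by more than 20 mm or tipped (distance of any of crimp_vial, flatcap_bottle from where it was at the start of the episode above 0.02 m or angle between any of crimp_vial, flatcap_bottle's own z axis and vertical above 0.3 rad).
It fails at once if something that belongs in the caddy was tipped by more than 35 degrees (angle between any of dropper_vial, dropper_bottle, square_bottle, card_box's own z axis and vertical above 0.61 rad).
It fails at once if something was dropped: let go and falling faster than 0.75 m/s (a fall of about 30 mm) ((linear speed of dropper_vial above 0.75 m/s and contact force between the fingers and dropper_vial below 0.01 N) or (linear speed of dropper_bottle above 0.75 m/s and contact force between the fingers and dropper_bottle below 0.01 N) or (linear speed of square_bottle above 0.75 m/s and contact force between the fingers and square_bottle below 0.01 N) or (linear speed of card_box above 0.75 m/s and contact force between the fingers and card_box below 0.01 N)).
It also fails if it takes over 131 s, if anything falls off the work surface, if the arm or the gripper's body presses on something with over 40 N, if the wrist force passes 120 N, or if a joint passes its speed limit or range.

## Robot

A 6-joint arm with a two-finger parallel gripper is mounted at the origin on the work surface. World frame = base frame: x ahead of the robot, y to its left, z up, the work surface at z = 0. Lengths are in mm, angles in rad, forces in N, time in s.
With the tool pointing down it reaches from about 350 to 975 mm from the base axis. Payload 7.1 kg.
Tool frame: the origin (TCP) lies midway between the tips of the shut fingers; the grasp point (between the pads) lies 19 mm behind it; z points along the fingers, y is the line along which they close (so a half turn about z gives the same grasp; the last joint's range is limited). The gripper opens to 88 mm and grips with 3 to 60 N. Pads are 20 mm wide; open, the fingers measure 115 mm over their backs; the gripper's body (75 mm by 178 mm) begins 61 mm behind the grasp point.
Start: joints at [-1.182, 0.423, 1.63, -0, 1.089, -0.019], TCP at [247.885, -573.723, 222.675] pointing down, gripper open.
Joint ranges: [-3, 3], [-0.9, 2.11], [0.09, 2.58], [-1.31, 4.45], [0.11, 2.69], [-2.54, 2.54]. Speed limits (rad/s): [2.39, 2.39, 3.01, 3.14, 3.14, 3.14].

## Interface

Orientations are given as a rotation vector (axis times angle).
In Python, from workcell import status, eyes, ticket gives the robot as it stands.
- The arm moves only by the tool nudge_tcp, called after "Request:" as name(argument=value, ...), one argument or row to a line, values as JSON. Schema: {"type":"object","properties":{"steps":{"type":"array","items":{"type":"array","items":{"type":"number"},"minItems":6,"maxItems":6},"minItems":1,"maxItems":5},"jaw":{"type":"number"},"only":{"type":"string"},"quiet":{"type":"boolean"},"lines":{"type":"string"}},"required":["steps"],"additionalProperties":false}. steps is a list of rows, 1 to 5 of them, each of 6 numbers: dx, dy, dz in mm, then a rotation vector rx, ry, rz in rad; each row shifts and turns the commanded pose from where the row before left it, along the tool's axes as they then stand; what a row does not reach is not made up. A row lasts 1/12 s, in which the tool goes at most 41.7 mm and 0.125 rad, less where a joint would pass 70% of its speed; a pose out of reach is approached as far as the arm can. jaw is the finger opening in mm, set as the call begins (left out keeps the last). The fingers move at their own pace and stop on an object; the grip force is fixed at half the most. Time passes only in rows, so rows that do not move let the fingers close. The tool returns the time, the measured TCP pose, the force, the opening and the grip force at its end. only (a regular expression) keeps the lines of the reply that match it, lines (a string "A,B") keeps lines A to B, and quiet returns only ok. Input that does not fit is refused with a message, and nothing moves.
- status.get_obs(): the state, without advancing time (a new reading comes with each control period).
- eyes.get_image(name): name is "side" or "top"; returns a dict with "img" (400x640x3 uint8, red, green, blue), "range_z" (400x640 float32, mm along the optical axis (not along the pixel's ray), 0 where there is no reading), "fx", "fy", "cx", "cy" (pixels), "k1" (the pictures are not rectified: a ray, as slopes to the right and down, at radius r is drawn at 1 + k1 r^2 times it, then the intrinsics apply), "R" (3x3) and "t" (3): a world point X has camera coordinates R X + t. Camera axes: x right, y down, z forward; pixel columns grow to the right and rows downward; lengths in mm; the calibration is good to about 2 mm. A picture is of the moment at which its call begins.
- ticket.close_job(): hands the job in; it is judged then, once.
The state is a dict: "t": time; "qpos": joint angles; "qvel": joint speeds; "joint_torque": joint torques, N m; "ee_pos": TCP position; "orientation": TCP orientation; "ft_force": force on the tool from outside, world axes, zero at the start; "moment": the same for the moment, N m; "width": finger opening in mm; "grasp_force": force on a finger pad.
Only numpy, scipy, OpenCV 4.12 (cv2) and the standard library are available. Lean on these libraries where they do the work, as an engineer would, in place of code of your own. Each camera call takes 0.05 s, during which the arm holds its last target. There are 200 camera calls.

## Working session

There is one attempt and no reset: what is moved stays moved. The work goes in short steps, Python scripts to look and compute and a tool call to move; the robot and the scene stay as the last step left them, time stands still between calls to the robot, and variables do not carry over. Pictures are saved under pics/ and viewed, at most 14 in all, crops included, and the job is handed in when it is done.

```bash
ls; mkdir -p pics; python3 - <<'E'
from workcell import status,eyes
import cv2,numpy as np
print(status.get_obs())
for n in("top","side"):
    d=eyes.get_image(n);np.save(f"pics/{n}.npy",d,allow_pickle=True)
    cv2.imwrite(f"pics/{n}0.png",d["img"][...,::-1]);print(n,{k:v for k,v in d.items() if k not in("img","range_z")}, (d["range_z"]>0).mean())
E
```

```text
pics
{'t': 0.0, 'qpos': array([-1.18198414e+00,  4.23838563e-01,  1.63070886e+00,  4.12642424e-05,
        1.08858328e+00, -1.90094956e-02]), 'qvel': array([ 5.34242998e-04,  6.28402333e-05, -1.10664919e-03, -1.22947154e-03,
       -8.01956695e-05, -2.15794203e-03]), 'joint_torque': array([-7.05277562e-04, -5.44627833e+01, -2.73675835e+01,  6.43365341e-02,
        2.27266556e-02, -1.19720248e-04]), 'ee_pos': array([ 247.69580823, -573.20622028,  221.89570956]), 'orientation': array([-3.07502450e+00, -6.35837686e-01,  3.87560854e-04]), 'ft_force': array([0.11347006, 0.9023797 , 0.79826702]), 'moment': array([ 0.04041523,  0.01258119, -0.01951034]), 'grasp_force': 0.0, 'width': 87.68921484484551}
top {'fx': 390.2690714898186, 'fy': 390.2690714898186, 'cx': 323.0754405978406, 'cy': 200.00676753118077, 'k1': 0.02051750176431465, 'R': array([[-0.0242987 , -0.99969172,  0.00510203],
       [-0.98576991,  0.02311054, -0.166504  ],
       [ 0.16633476, -0.00907526, -0.98602758]]), 't': array([ -85.36658034,  459.16121606, 1044.45103706])} 0.995828125
side {'fx': 447.79900250677946, 'fy': 447.79900250677946, 'cx': 328.2732017429198, 'cy': 200.37911541435432, 'k1': -0.07108317090101357, 'R': array([[-0.99108821, -0.13318958, -0.00216765],
       [-0.09932869,  0.74977015, -0.65420069],
       [ 0.08875795, -0.64815528, -0.7563179 ]]), 't': array([ 458.25759031,  128.06952689, 1116.10434585])} 0.99625390625
```

View pics/top0.png

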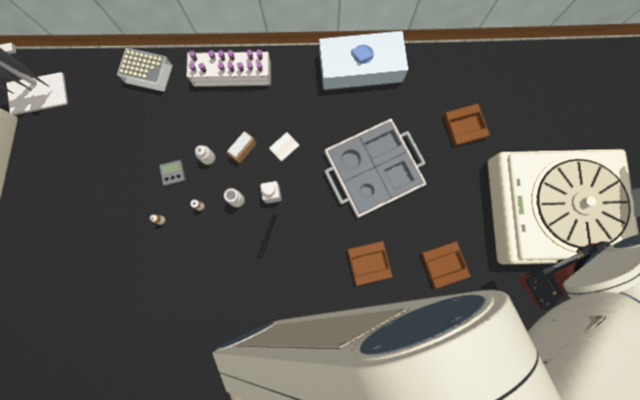

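View pics/side0.png

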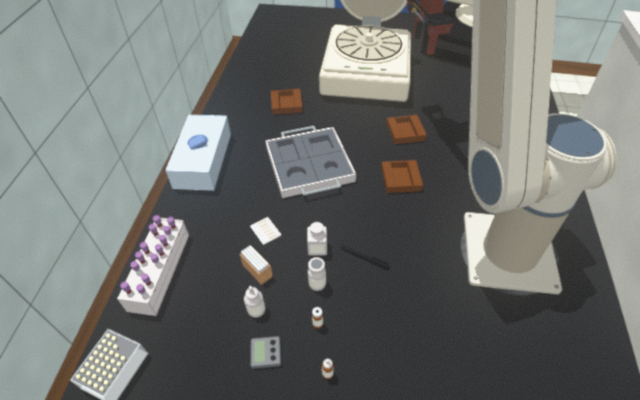

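Overview: the vial candidates are at top (157,219) and (197,205). The round bottles are at top (204,155), with a nozzle, and (234,198), with a grey disc. The square bottle is at (270,192) and the card box at (241,147), with a flat card at (284,147). The holders are large round ~(350,157), small round ~(367,190), slot or square at (381,145) and (399,175); the brown trays are decoys. Next is a close crop to check these.

```bash
cat > h.py <<'E'
import numpy as np,cv2
from workcell import status,eyes
def K(d):return np.array([[d["fx"],0,d["cx"]],[0,d["fy"],d["cy"]],[0,0,1]]),np.array([d["k1"],0,0,0.])
def ray(d,uv):
    k,D=K(d);p=cv2.undistortPoints(np.float64(uv).reshape(-1,1,2),k,D).reshape(-1,2)
    return -d["R"].T@d["t"], np.c_[p,np.ones(len(p))]@d["R"]
def onz(d,uv,z):
    c,r=ray(d,uv);return c+r*((z-c[2])/r[:,2])[:,None]
def cloud(d):
    v,u=np.mgrid[:400,:640];c,r=ray(d,np.c_[u.ravel(),v.ravel()])
    return (c+r*d["range_z"].ravel()[:,None]).reshape(400,640,3)
def load(n):return np.load(f"pics/{n}.npy",allow_pickle=True).item()
E
python3 - <<'E'
from h import *
t=load("top");s=load("side")
a=cv2.resize(t["img"][120:240,135:435],None,fx=2.6,fy=2.6,interpolation=2)[:, :780]
b=cv2.resize(s["img"][215:385,230:400],(264,264),interpolation=2)
c=cv2.resize(s["img"][115:215,255:365],(290,264),interpolation=2)
o=np.zeros((a.shape[0]+264,800,3),np.uint8);o[:a.shape[0],:780]=a;o[a.shape[0]:,:264]=b;o[a.shape[0]:,280:570]=c
cv2.imwrite("pics/crop1.png",o[...,::-1])
# heights of named pixels from depth
for d,n in((t,'top'),(s,'side')):
    P=cloud(d);m=(P[...,2]>12)&(P[...,2]<115)&(P[...,0]>350)&(P[...,0]<760)&(P[...,1]>-150)&(P[...,1]<600)
    L,lab,st,_=cv2.connectedComponentsWithStats(m.astype(np.uint8))
    for i in range(1,L):
        if st[i,4]>25:
            q=P[lab==i];print(n,st[i],q.min(0).round(),q.max(0).round(),np.median(q,0).round())
E
```

```text
top [227 131  29  31 427] [580.  96.  12.] [661. 171.  62.] [615. 132.  53.]
top [325 142  18  62 475] [ 449. -150.   13.] [ 626. -104.   36.] [ 565. -134.   27.]
top [195 145  19  18 244] [577. 216.  13.] [616. 255. 101.] [590. 230.  60.]
top [159 160  26  25 437] [518. 298.  12.] [587. 370.  23.] [553. 335.  16.]
top [261 181  20  22 354] [457.  23.  12.] [510.  73.  90.] [476.  45.  63.]
top [224 188  20  19 278] [448. 128.  12.] [488. 168.  89.] [465. 145.  81.]
top [191 200  13  11  92] [440. 242.  13.] [462. 262.  65.] [449. 249.  55.]
top [150 215  15  10 104] [403. 349.  12.] [425. 369.  79.] [413. 355.  48.]
side [277 177  64  19 563] [ 449. -150.   12.] [627. -97.  33.] [ 559. -130.   25.]
side [308 222  19  32 540] [458.  30.  13.] [507.  79.  89.] [481.  68.  60.]
side [240 246  32  36 611] [579. 106.  12.] [660. 175.  60.] [614. 147.  49.]
side [308 258  18  31 464] [449. 133.  12.] [488. 175.  87.] [467. 165.  60.]
side [244 286  21  29 443] [576. 219.  12.] [616. 259. 101.] [592. 249.  59.]
side [312 307  11  20 172] [441. 246.  12.] [463. 267.  65.] [451. 262.  50.]
side [251 337  29  30 778] [517. 304.  12.] [587. 374.  22.] [551. 340.  15.]
side [322 359  12  19 179] [404. 356.  12.] [426. 376.  76.] [414. 369.  48.]
```

View pics/crop1.png

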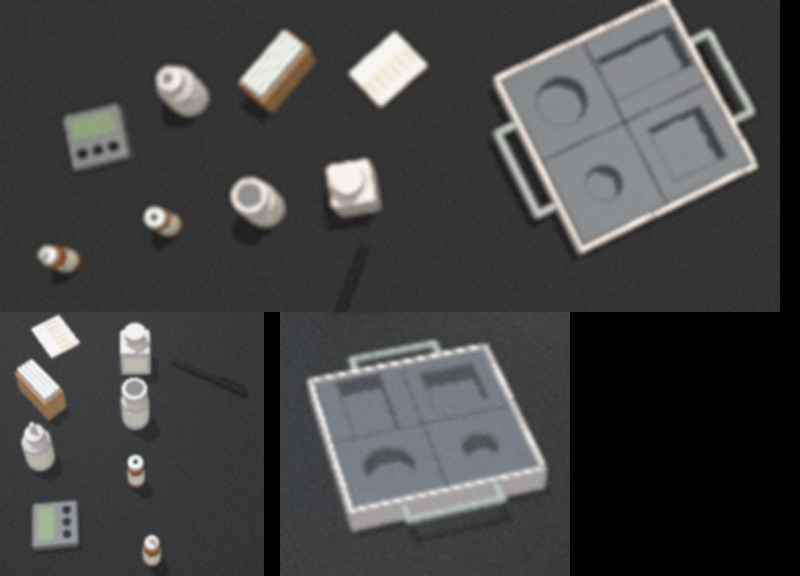

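The choice is clear. The dropper vial is the far one at top (157,219), with a white pointed cap; the vial at (197,205) has a flat crimp cap. The dropper bottle is at (204,155), and (234,198) is the flat-cap look-alike with a grey disc. Slot top-right and square bottom-right of the caddy in the top view; the large round pocket is upper left and the small round one lower left.

```bash
cat >> h.py <<'E'
from scipy.optimize import least_squares
from scipy.ndimage import label
def circ(Q,r):
    f=lambda c:np.hypot(Q[:,0]-c[0],Q[:,1]-c[1])-r
    return least_squares(f,np.median(Q[:,:2],0),loss="soft_l1").x
def rect(P2):
    (c,wh,a)=cv2.minAreaRect(np.float32(P2));return np.round(c,1),np.round(wh,1),round(a,1)
def near(P,c,r,z0,z1):
    return P[(np.hypot(P[...,0]-c[0],P[...,1]-c[1])<r)&(P[...,2]>z0)&(P[...,2]<z1)]
E
python3 - <<'E'
from h import *
for n in("top","side"):
    d=load(n);P=cloud(d);print(n)
    b=(P[...,2]<5)&(P[...,0]>350)&(P[...,0]<760)&(abs(P[...,1])<400)&(P[...,2]>-30);print("bench z",np.median(P[b][:,2]))
    for nm,c,r,z0,z1 in(("vial",(414,362),11,8,45),("crimp",(451,254),11,8,45),("dropb",(596,237),20,8,53),("flat",(468,151),20,8,53)):
        q=near(P,c,28,z0,z1);x=circ(q,r);print(nm,x.round(1),len(q),np.abs(np.hypot(*(q[:,:2]-x).T)-r).mean().round(1))
    hi={"vial":((414,362),58,80,8),"dropb":((596,237),72,98,13),"flat":((468,151),78,95,18),"sq":((483,52),80,95,16),"crimp":((451,254),56,70,10)}
    for nm,(c,z0,z1,r) in hi.items():
        q=near(P,c,30,z0,z1);print(" cap",nm,q.mean(0).round(1),rect(q[:,:2])[:2])
    q=near(P,(620,135),60,40,70);print("box",rect(q[:,:2]),len(q))
    q=near(P,(483,52),45,8,66);print("sq",rect(q[:,:2]),len(q))
    m=((P[...,2]>3)&(P[...,2]<45)&(P[...,0]>380)&(P[...,0]<720)&(P[...,1]>-330)&(P[...,1]<-60)).astype(np.uint8)
    m=cv2.morphologyEx(m,cv2.MORPH_CLOSE,np.ones((5,5)));m=cv2.morphologyEx(m,cv2.MORPH_OPEN,np.ones((21,21)))
    cs=max(cv2.findContours(m,0,1)[0],key=cv2.contourArea)
    X=onz(d,cs.reshape(-1,2),30 if n=="top" else 30);print("caddy",rect(X[:,:2]))
    X=P[(m>0)&(P[...,2]>20)&(P[...,2]<34)];print("caddy3d",rect(X[:,:2]))
    u=cv2.pointPolygonTest
    # pocket floors: low points inside caddy
    f=((m>0)&(P[...,2]<17)).astype(np.uint8);L,lab,st,_=cv2.connectedComponentsWithStats(f)
    for i in range(1,L):
        if st[i,4]>40:q=P[lab==i];print(" pocket",st[i,4],q[:,:2].mean(0).round(),rect(q[:,:2]),np.median(q[:,2]).round())
E
```

```text
top
bench z -0.21510515274087538
vial [414.8 361. ] 48 0.5
crimp [451.7 254.2] 37 0.5
dropb [572.3 212.2] 88 5.1
flat [468.5 149.4] 74 1.0
 cap vial [414.7 359.5  63.6] (array([415.6, 360.2]), array([16.8, 15.8]))
 cap dropb [595.9 235.4  80.2] (array([597.2, 236.5]), array([23.4, 22.9]))
 cap flat [469.2 150.6  83.8] (array([469.3, 150.4]), array([35.5, 35.4]))
 cap sq [483.4  48.6  86.4] (array([483.4,  48.7]), array([31.9, 29.8]))
 cap crimp [451.1 252.8  61.2] (array([451.3, 253.1]), array([17.8, 17.9]))
box (array([619.6, 134. ]), array([36.1, 76.7]), 50.8) 331
sq (array([483.9,  48.4]), array([49.7, 46.1]), 8.8) 227
caddy (array([ 559.1, -223.5]), array([209.8, 275. ]), 88.7)
caddy3d (array([ 551.7, -245.2]), array([217.1, 233.7]), 24.2)
 pocket 154 [ 695. -284.] (array([ 692.7, -284.1]), array([85.4, 36.6]), 82.0) 0.0
 pocket 170 [ 654. -169.] (array([ 661. , -171.8]), array([ 27.8, 122.4]), 24.5) -0.0
 pocket 491 [ 625. -273.] (array([ 624.3, -273. ]), array([47.5, 89.5]), 24.4) 8.0
 pocket 256 [ 583. -180.] (array([ 582.3, -180.3]), array([49.7, 50.5]), 22.9) 8.0
 pocket 323
[... 872 characters left out ...]
ddy (array([ 544.7, -216.7]), array([225.9, 234.6]), 11.6)
caddy3d (array([ 546.1, -229.9]), array([215.1, 246. ]), 23.8)
 pocket 319 [ 623. -281.] (array([ 622.2, -278.2]), array([47.7, 85.4]), 24.6) 7.0
 pocket 160 [ 530. -316.] (array([ 529.5, -321.3]), array([58.2, 52.9]), 26.7) 7.0
 pocket 74 [ 486. -230.] (array([ 485. , -227.9]), array([27.2, 25.6]), 42.8) 8.0
 pocket 168 [ 580. -187.] (array([ 581. , -185.3]), array([45.5, 44.1]), 56.3) 7.0
 pocket 52 [ 442. -175.] (array([ 439.9, -171.6]), array([29.6, 15.5]), 17.3) 8.0
 pocket 119 [ 505. -147.] (array([ 505.4, -147.1]), array([92.5,  7.3]), 24.1) 9.0
 pocket 47 [ 572. -117.] (array([ 577.1, -114.7]), array([53. ,  5.3]), 22.9) 11.0
```

```bash
cat >> h.py <<'E'
from scipy.spatial.transform import Rotation
def plan(x,y,z,psi=None):
    "turn about tool z, then shift in the turned tool's axes"
    o=status.get_obs();R=Rotation.from_rotvec(o["orientation"]);M=R.as_matrix()
    th=np.arctan2(M[1,1],M[0,1]);r=0
    if psi is not None: r=-((np.radians(psi)-th+np.pi/2)%np.pi-np.pi/2)
    M2=(R*Rotation.from_rotvec([0,0,r])).as_matrix()
    d=M2.T@(np.array([x,y,z])-o["ee_pos"])
    print("t",round(o["t"],1),"at",o["ee_pos"].round(1),"close",round(np.degrees(th),1),"tilt",M[:,2].round(3),"rz",round(r,3),"n",round(abs(r)/.12,1),"shift",d.round(1),"q6",o["qpos"][5].round(2))
E
python3 - <<'E'
from h import *
for n in("top","side"):
    P=cloud(load(n));q=near(P,(553,-247),175,22,34)
    g=np.zeros((200,200),np.uint8);ij=((q[:,:2]-[353,-447])/2).astype(int);g[ij[:,0],ij[:,1]]=1
    g=cv2.morphologyEx(g,cv2.MORPH_CLOSE,np.ones((35,35)));g=cv2.morphologyEx(g,cv2.MORPH_OPEN,cv2.getStructuringElement(2,(61,61)))
    pts=np.argwhere(g)*2+[354,-446];print(n,rect(pts))
    C=[]
    for c in((583,-181),(486,-223),(624,-273),(531,-315)): # rim hole: centroid of bits lower than rim vs block square
        f=near(P,c,60,24.5,29.5);C.append(f.mean(0)[:2].round(1))
    print(C)
plan(483.2,51.2,222,8)
E
```

```text
top (array([ 551.4, -246.2]), array([214.7, 268.6]), 24.4)
[array([ 581.1, -180.8]), array([ 487.2, -224.1]), array([ 621.3, -272.9]), array([ 532.6, -313.7])]
side (array([ 551.4, -241.8]), array([211.9, 267.6]), 24.8)
[array([ 581.5, -179.3]), array([ 485.9, -220.9]), array([ 624.2, -276.3]), array([ 531.5, -315.1])]
t 0.1 at [ 247.7 -573.3  222. ] close -66.6 tilt [-0.001  0.001 -1.   ] rz -1.303 n 10.9 shift [585.6 320.1   0.7] q6 -0.02
```

Request:
nudge_tcp(
  steps=[
    [0,0,0,0,0,-0.11],
    [0,0,0,0,0,-0.12],
    [0,0,0,0,0,-0.12],
    [0,0,0,0,0,-0.12],
    [0,0,0,0,0,-0.12],
  ],
  jaw=88,
)

```text
t: 0.52
ee_pos: [247.8, -573.4, 222.2]
orientation: [-2.753, -1.511, -0.0]
ft_force: [0.3, 0.8, 0.5]
width: 87.9
grasp_force: 0.0
```

Request:
nudge_tcp(
  steps=[
    [0,0,0,0,0,-0.12],
    [0,0,0,0,0,-0.12],
    [0,0,0,0,0,-0.12],
    [0,0,0,0,0,-0.12],
    [0,0,0,0,0,-0.12],
  ],
)

```text
t: 0.93
ee_pos: [247.8, -573.4, 222.2]
orientation: [-2.184, -2.257, -0.001]
ft_force: [0.7, -0.4, -0.3]
width: 87.5
grasp_force: 0.0
```

Request:
nudge_tcp(
  steps=[
    [0,0,0,0,0,-0.113],
    [25,14,0,0,0,0],
    [30,16,0,0,0,0],
    [30,16,0,0,0,0],
    [30,16,0,0,0,0],
  ],
)

```text
t: 1.35
ee_pos: [293.2, -449.7, 222.2]
orientation: [-2.061, -2.37, -0.001]
ft_force: [1.0, 0.6, 0.8]
width: 87.7
grasp_force: 0.0
```

Request:
nudge_tcp(
  steps=[
    [30,16,0,0,0,0],
    [30,16,0,0,0,0],
    [30,16,0,0,0,0],
    [30,16,0,0,0,0],
    [30,16,0,0,0,0],
  ],
)

```text
t: 1.77
ee_pos: [351.5, -289.8, 222.5]
orientation: [-2.061, -2.371, -0.0]
ft_force: [-0.1, -0.6, 0.8]
width: 87.7
grasp_force: 0.0
```

Request:
nudge_tcp(
  steps=[
    [30,16,0,0,0,0],
    [30,16,0,0,0,0],
    [30,16,0,0,0,0],
    [30,16,0,0,0,0],
    [30,16,0,0,0,0],
  ],
)

```text
t: 2.18
ee_pos: [409.8, -130.1, 222.6]
orientation: [-2.061, -2.371, 0.0]
ft_force: [0.1, 0.8, -0.2]
width: 88.1
grasp_force: 0.0
```

Request:
nudge_tcp(
  steps=[
    [30,16,0,0,0,0],
    [30,16,0,0,0,0],
    [30,16,0,0,0,0],
    [20,16,0,0,0,0],
    [0,0,0,0,0,0],
  ],
)

```text
t: 2.6
ee_pos: [459.6, -10.8, 222.8]
orientation: [2.056, 2.374, 0.002]
ft_force: [0.7, -0.2, -0.6]
width: 87.5
grasp_force: 0.0
```

```bash
python3 -c "
from h import *
plan(483.2,51.2,23,8)"
```

```text
t 2.6 at [459.6 -10.8 222.8] close 8.2 tilt [ 0.001  0.001 -1.   ] rz 0.004 n 0.0 shift [ 58.   31.7 199.9] q6 -0.19
```

Request:
nudge_tcp(
  steps=[
    [29,16,0,0,0,0],
    [29,15.7,0,0,0,0],
    [0,0,35,0,0,0],
    [0,0,35,0,0,0],
    [0,0,30,0,0,0],
  ],
)

```text
t: 3.02
ee_pos: [480.7, 48.0, 121.3]
orientation: [2.059, 2.372, 0.0]
ft_force: [0.7, -0.5, -0.6]
width: 87.4
grasp_force: 0.0
```

Request:
nudge_tcp(
  steps=[
    [0,0,25,0,0,0],
    [0,0,25,0,0,0],
    [0,0,20,0,0,0],
    [0,0,15,0,0,0],
    [0,0,8,0,0,0],
  ],
)

```text
t: 3.43
ee_pos: [479.6, 47.2, 27.7]
orientation: [-2.059, -2.369, 0.004]
ft_force: [-0.1, -0.2, -0.2]
width: 88.0
grasp_force: 0.0
```

Request:
nudge_tcp(
  steps=[
    [0,0,6,0,0,0],
    [0,0,0,0,0,0],
  ],
)

```text
t: 3.6
ee_pos: [480.6, 47.5, 23.0]
orientation: [-2.06, -2.37, 0.002]
ft_force: [-0.3, -0.2, -0.6]
width: 87.6
grasp_force: 0.0
```

```bash
python3 - <<'E'
from h import *
plan(483.2,51.2,23,8)
a=[cv2.resize(eyes.get_image(n)["img"][v:v+120,u:u+120],(390,390),interpolation=2) for n,u,v in(("top",210,130),("side",255,180))]
cv2.imwrite("pics/g1.png",np.hstack(a)[...,::-1])
E
```

```text
t 3.6 at [480.6  47.5  23. ] close 8.0 tilt [-0.002 -0.    -1.   ] rz 0.0 n 0.0 shift [ 3.3  3.1 -0. ] q6 -0.07
```

View pics/g1.png

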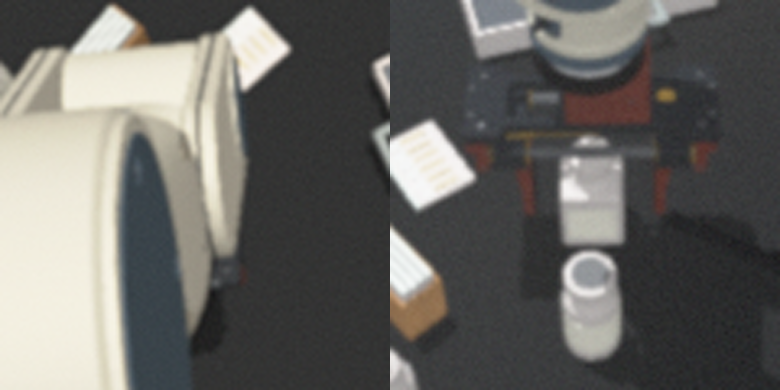

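The side view shows the square bottle centred between the two red fingers, at crop x ~590 with the fingers at 528 and 662. I'll correct 3 mm and close.

Request:
nudge_tcp(
  steps=[
    [3.3,3,0,0,0,0],
    [0,0,0,0,0,0],
  ],
)

```text
t: 3.87
ee_pos: [485.0, 52.0, 24.7]
orientation: [2.059, 2.37, 0.003]
ft_force: [-0.5, -0.7, -0.1]
width: 87.4
grasp_force: 0.0
```

Request:
nudge_tcp(
  steps=[
    [0,0,0,0,0,0],
    [0,0,0,0,0,0],
    [0,0,0,0,0,0],
    [0,0,0,0,0,0],
    [0,0,0,0,0,0],
  ],
  jaw=30,
)

```text
t: 4.28
ee_pos: [483.6, 51.6, 23.7]
orientation: [2.061, 2.371, 0.0]
ft_force: [0.3, -0.9, 1.0]
width: 58.0
grasp_force: 0.0
```

Request:
nudge_tcp(
  steps=[
    [0,0,0,0,0,0],
    [0,0,0,0,0,0],
    [0,0,0,0,0,0],
  ],
)

```text
t: 4.53
ee_pos: [483.4, 51.6, 23.6]
orientation: [-2.06, -2.371, 0.001]
ft_force: [-0.2, -0.3, 0.4]
width: 45.9
grasp_force: 30.0
```

Request:
nudge_tcp(
  steps=[
    [0,0,-5,0,0,0],
    [0,0,-10,0,0,0],
    [0,0,-20,0,0,0],
    [0,0,-25,0,0,0],
    [0,0,-25,0,0,0],
  ],
)

```text
t: 4.95
ee_pos: [483.1, 51.5, 109.9]
orientation: [-2.06, -2.371, 0.001]
ft_force: [0.9, -1.0, -2.2]
width: 45.7
grasp_force: 30.0
```

Request:
nudge_tcp(
  steps=[
    [0,0,-25,0,0,0],
    [0,0,-20,0,0,0],
    [0,0,-10,0,0,0],
    [0,0,0,0,0,0],
  ],
)

```text
t: 5.28
ee_pos: [485.1, 51.7, 166.3]
orientation: [2.058, 2.369, 0.006]
ft_force: [0.7, -0.5, -2.6]
width: 45.7
grasp_force: 30.0
```

```bash
python3 -c "
from h import *
plan(527.1,-312.6,160,24.4)"
```

```text
t 5.3 at [485.1  51.7 166.3] close 8.0 tilt [ 0.005  0.    -1.   ] rz -0.286 n 2.4 shift [-349.1 -112.3    6.4] q6 -0.06
```

Request:
nudge_tcp(
  steps=[
    [0,0,0,0,0,-0.07],
    [0,0,0,0,0,-0.08],
    [0,0,0,0,0,-0.08],
    [0,0,0,0,0,-0.056],
    [-10,-3,0,0,0,0],
  ],
)

```text
t: 5.7
ee_pos: [484.0, 41.8, 162.5]
orientation: [-1.696, -2.642, 0.002]
ft_force: [-0.3, -0.1, -2.1]
width: 45.8
grasp_force: 30.0
```

Request:
nudge_tcp(
  steps=[
    [-20,-6,0,0,0,0],
    [-27,-9,0,0,0,0],
    [-30,-10,0,0,0,0],
    [-30,-10,0,0,0,0],
    [-30,-10,0,0,0,0],
  ],
)

```text
t: 6.12
ee_pos: [499.9, -104.0, 162.7]
orientation: [-1.703, -2.638, 0.001]
ft_force: [-0.2, 0.2, -2.1]
width: 45.8
grasp_force: 30.0
```

Request:
nudge_tcp(
  steps=[
    [-30,-10,0,0,0,0],
    [-30,-10,0,0,0,0],
    [-30,-10,0,0,0,0],
    [-30,-10,0,0,0,0],
    [-30,-10,0,0,0,0],
  ],
)

```text
t: 6.53
ee_pos: [516.1, -261.5, 162.5]
orientation: [-1.704, -2.637, 0.0]
ft_force: [0.4, 0.2, -2.1]
width: 45.7
grasp_force: 30.0
```

Request:
nudge_tcp(
  steps=[
    [-25,-8,0,0,0,0],
    [-17,-4,0,0,0,0],
    [-8,-2,0,0,0,0],
    [0,0,0,0,0,0],
    [0,0,0,0,0,0],
  ],
)

```text
t: 6.95
ee_pos: [524.2, -310.3, 162.7]
orientation: [-1.703, -2.638, -0.0]
ft_force: [0.0, 0.9, -1.7]
width: 45.7
grasp_force: 30.0
```

```bash
python3 -c "
from h import *
plan(527.1,-312.6,50,24.4)"
```

```text
t 7.0 at [ 524.2 -310.3  162.7] close 24.3 tilt [-0.002  0.001 -1.   ] rz -0.001 n 0.0 shift [ -3.5   1.8 112.7] q6 -0.98
```

Request:
nudge_tcp(
  steps=[
    [-3.5,1.8,10,0,0,0],
    [0,0,20,0,0,0],
    [0,0,25,0,0,0],
    [0,0,25,0,0,0],
    [0,0,15,0,0,0],
  ],
)

```text
t: 7.37
ee_pos: [527.0, -311.0, 65.7]
orientation: [-1.698, -2.639, -0.0]
ft_force: [-0.4, 0.1, -1.8]
width: 45.9
grasp_force: 30.0
```

Request:
nudge_tcp(
  steps=[
    [0,0,7,0,0,0],
    [0,0,0,0,0,0],
    [0,0,0,0,0,0],
  ],
)

```text
t: 7.62
ee_pos: [528.3, -312.5, 61.6]
orientation: [-1.7, -2.641, -0.0]
ft_force: [-0.0, -0.1, -0.7]
width: 45.6
grasp_force: 30.0
```

```bash
python3 - <<'E'
from h import *
plan(527.1,-312.6,31.6,24.4)
a=[cv2.resize(eyes.get_image(n)["img"][v:v+120,u:u+120],(390,390),interpolation=2) for n,u,v in(("top",315,110),("side",250,100))]
cv2.imwrite("pics/g2.png",np.hstack(a)[...,::-1])
E
```

```text
t 7.6 at [ 528.3 -312.5   61.6] close 24.5 tilt [-0.  0. -1.] rz 0.001 n 0.0 shift [ 0.4 -1.1 30. ] q6 -0.98
```

View pics/g2.png

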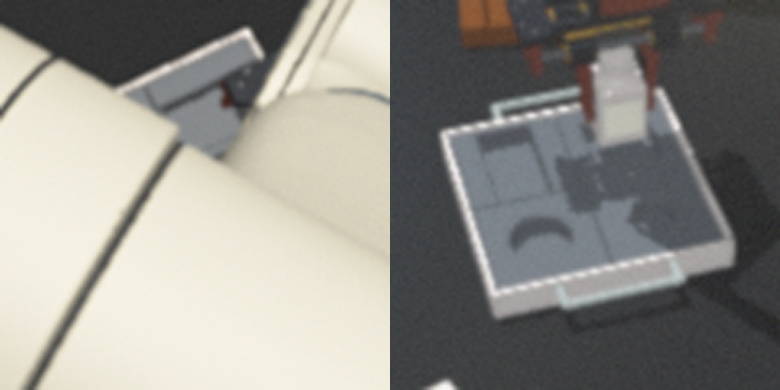

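The side view shows the bottle, crop (620,120), over the square pocket and aligned with the block. I'll lower it slowly.

Request:
nudge_tcp(
  steps=[
    [0,-1,5,0,0,0],
    [0,0,7,0,0,0],
    [0,0,6,0,0,0],
    [0,0,4,0,0,0],
    [0,0,3,0,0,0],
  ],
)

```text
t: 8.13
ee_pos: [526.8, -313.4, 35.9]
orientation: [-1.701, -2.64, 0.0]
ft_force: [-0.3, 0.9, -1.4]
width: 45.3
grasp_force: 30.0
```

Request:
nudge_tcp(
  steps=[
    [0,0,2,0,0,0],
    [0,0,1.5,0,0,0],
    [0,0,1,0,0,0],
    [0,0,0,0,0,0],
  ],
)

```text
t: 8.47
ee_pos: [527.2, -313.5, 32.0]
orientation: [-1.702, -2.641, 0.0]
ft_force: [0.2, 0.4, -1.9]
width: 45.9
grasp_force: 30.0
```

Request:
nudge_tcp(
  steps=[
    [0,0,0.5,0,0,0],
    [0,0,0,0,0,0],
    [0,0,0,0,0,0],
  ],
)

```text
t: 8.72
ee_pos: [527.3, -313.6, 31.8]
orientation: [1.701, 2.641, -0.0]
ft_force: [0.3, -0.7, -1.9]
width: 45.8
grasp_force: 30.0
```

Request:
nudge_tcp(
  steps=[
    [0,0,1,0,0,0],
    [0,0,0,0,0,0],
    [0,0,0,0,0,0],
  ],
)

```text
t: 8.97
ee_pos: [527.4, -313.7, 31.7]
orientation: [1.701, 2.64, -0.0]
ft_force: [-2.3, 1.2, 7.2]
width: 46.1
grasp_force: 30.0
```

Request:
nudge_tcp(
  steps=[
    [0,0,0,0,0,0],
    [0,0,0,0,0,0],
    [0,0,0,0,0,0],
    [0,0,0,0,0,0],
  ],
  jaw=62,
)

```text
t: 9.3
ee_pos: [527.3, -313.6, 30.7]
orientation: [1.702, 2.641, -0.0]
ft_force: [-0.2, -0.2, 0.0]
width: 61.8
grasp_force: 0.0
```

Request:
nudge_tcp(
  steps=[
    [0,0,-5,0,0,0],
    [0,0,-15,0,0,0],
    [0,0,-30,0,0,0],
    [0,0,-35,0,0,0],
    [0,0,-35,0,0,0],
  ],
)

```text
t: 9.72
ee_pos: [526.6, -313.2, 151.6]
orientation: [-1.701, -2.639, 0.0]
ft_force: [0.7, -0.2, 0.3]
width: 61.9
grasp_force: 0.0
```

Request:
nudge_tcp(
  steps=[
    [0,0,-10,0,0,0],
    [0,0,0,0,0,0],
  ],
  jaw=88,
)

```text
t: 9.88
ee_pos: [529.2, -314.7, 164.5]
orientation: [1.698, 2.635, 0.0]
ft_force: [-0.1, 0.2, 0.0]
width: 71.9
grasp_force: 0.0
```

```bash
python3 -c "
from h import *
plan(619,136,165,50.8)"
```

```text
t 9.9 at [ 529.2 -314.7  164.5] close 24.4 tilt [ 0.006 -0.004 -1.   ] rz -0.461 n 3.8 shift [215.3 406.1  -1.6] q6 -0.98
```

Request:
nudge_tcp(
  steps=[
    [0,0,0,0,0,-0.115],
    [0,0,0,0,0,-0.115],
    [0,0,0,0,0,-0.115],
    [0,0,0,0,0,-0.116],
    [8,15,0,0,0,0],
  ],
)

```text
t: 10.3
ee_pos: [529.3, -298.1, 158.7]
orientation: [-1.045, -2.96, 0.0]
ft_force: [-0.5, 0.6, 0.1]
width: 87.8
grasp_force: 0.0
```

Request:
nudge_tcp(
  steps=[
    [16,30,0,0,0,0],
    [16,30,0,0,0,0],
    [16,30,0,0,0,0],
    [16,30,0,0,0,0],
    [16,30,0,0,0,0],
  ],
)

```text
t: 10.72
ee_pos: [562.1, -128.3, 158.7]
orientation: [-1.053, -2.957, 0.0]
ft_force: [0.1, -0.1, -0.4]
width: 88.0
grasp_force: 0.0
```

Request:
nudge_tcp(
  steps=[
    [16,30,0,0,0,0],
    [16,30,0,0,0,0],
    [16,30,0,0,0,0],
    [16,30,0,0,0,0],
    [16,30,0,0,0,0],
  ],
)

```text
t: 11.13
ee_pos: [594.9, 38.4, 158.7]
orientation: [-1.052, -2.957, 0.002]
ft_force: [1.5, 0.0, -0.5]
width: 87.8
grasp_force: 0.0
```

Request:
nudge_tcp(
  steps=[
    [16,30,0,0,0,0],
    [16,30,0,0,0,0],
    [14,28,0,0,0,0],
    [0,0,0,0,0,0],
    [0,0,0,0,0,0],
  ],
)

```text
t: 11.55
ee_pos: [614.9, 135.4, 158.6]
orientation: [-1.048, -2.959, 0.002]
ft_force: [-0.0, 0.1, -1.2]
width: 88.1
grasp_force: 0.0
```

```bash
python3 -c "
from h import *
plan(619,136,22,50.8)"
```

```text
t 11.6 at [614.9 135.4 158.6] close 51.0 tilt [-0.003 -0.001 -1.   ] rz 0.003 n 0.0 shift [ -3.    3.4 136.6] q6 -0.69
```

Request:
nudge_tcp(
  steps=[
    [-3,3.4,15,0,0,0],
    [0,0,30,0,0,0],
    [0,0,30,0,0,0],
    [0,0,25,0,0,0],
    [0,0,18,0,0,0],
  ],
)

```text
t: 11.97
ee_pos: [618.2, 132.6, 38.5]
orientation: [-1.055, -2.955, 0.004]
ft_force: [-0.1, -0.9, -0.3]
width: 87.9
grasp_force: 0.0
```

Request:
nudge_tcp(
  steps=[
    [0,0,12,0,0,0],
    [0,0,6,0,0,0],
    [0,0,0,0,0,0],
    [0,0,0,0,0,0],
  ],
)

```text
t: 12.3
ee_pos: [620.7, 134.3, 24.8]
orientation: [1.054, 2.959, 0.0]
ft_force: [-0.6, -0.2, 0.3]
width: 87.9
grasp_force: 0.0
```

```bash
python3 -c "
from h import *
plan(619,136,22,50.8)"
```

```text
t 12.3 at [620.7 134.3  24.8] close 50.8 tilt [ 0.  0. -1.] rz -0.0 n 0.0 shift [2.4 0.3 2.8] q6 -0.69
```

Request:
nudge_tcp(
  steps=[
    [0,0,0,0,0,0],
    [0,0,0,0,0,0],
    [0,0,0,0,0,0],
    [0,0,0,0,0,0],
    [0,0,0,0,0,0],
  ],
  jaw=20,
)

```text
t: 12.72
ee_pos: [620.6, 134.9, 25.2]
orientation: [1.053, 2.959, 0.001]
ft_force: [-0.9, -0.3, -0.2]
width: 58.0
grasp_force: 0.0
```

Request:
nudge_tcp(
  steps=[
    [0,0,0,0,0,0],
    [0,0,0,0,0,0],
    [0,0,0,0,0,0],
    [0,0,0,0,0,0],
    [0,0,0,0,0,0],
  ],
)

```text
t: 13.13
ee_pos: [620.2, 134.7, 24.6]
orientation: [-1.053, -2.96, 0.0]
ft_force: [0.1, 0.3, 0.7]
width: 33.7
grasp_force: 30.0
```

Request:
nudge_tcp(
  steps=[
    [0,0,-4,0,0,0],
    [0,0,-8,0,0,0],
    [0,0,-20,0,0,0],
    [0,0,-25,0,0,0],
    [0,0,-25,0,0,0],
  ],
)

```text
t: 13.55
ee_pos: [620.0, 134.7, 107.7]
orientation: [-1.053, -2.959, 0.001]
ft_force: [0.4, 1.2, 0.1]
width: 33.6
grasp_force: 30.0
```

Request:
nudge_tcp(
  steps=[
    [0,0,-25,0,0,0],
    [0,0,-20,0,0,0],
    [0,0,-10,0,0,0],
    [0,0,0,0,0,0],
  ],
)

```text
t: 13.88
ee_pos: [622.0, 135.2, 164.8]
orientation: [1.052, 2.956, 0.004]
ft_force: [0.9, 0.4, -1.0]
width: 33.6
grasp_force: 30.0
```

```bash
python3 -c "
from h import *
plan(620.8,-272,162,24.4)"
```

```text
t 13.9 at [622.  135.2 164.8] close 50.8 tilt [ 0.005  0.001 -1.   ] rz 0.461 n 3.8 shift [-370.3 -169.3    2.4] q6 -0.69
```

Request:
nudge_tcp(
  steps=[
    [0,0,0,0,0,0.07],
    [0,0,0,0,0,0.1],
    [0,0,0,0,0,0.11],
    [0,0,0,0,0,0.1],
    [0,0,0,0,0,0.08],
  ],
)

```text
t: 14.3
ee_pos: [619.4, 134.6, 160.0]
orientation: [-1.706, -2.636, 0.003]
ft_force: [0.1, -0.6, -0.4]
width: 33.8
grasp_force: 30.0
```

Request:
nudge_tcp(
  steps=[
    [-12,-5,0,0,0,0],
    [-22,-10,0,0,0,0],
    [-28,-13,0,0,0,0],
    [-28,-13,0,0,0,0],
    [-28,-13,0,0,0,0],
  ],
)

```text
t: 14.72
ee_pos: [619.1, 3.1, 160.6]
orientation: [-1.695, -2.644, 0.002]
ft_force: [0.3, -1.1, -0.4]
width: 34.0
grasp_force: 30.0
```

Request:
nudge_tcp(
  steps=[
    [-28,-13,0,0,0,0],
    [-28,-13,0,0,0,0],
    [-28,-13,0,0,0,0],
    [-28,-13,0,0,0,0],
    [-28,-13,0,0,0,0],
  ],
)

```text
t: 15.13
ee_pos: [617.7, -151.6, 160.6]
orientation: [-1.696, -2.643, 0.001]
ft_force: [1.2, 0.2, -0.1]
width: 34.0
grasp_force: 30.0
```

Request:
nudge_tcp(
  steps=[
    [-28,-13,0,0,0,0],
    [-28,-13,0,0,0,0],
    [-28,-13,0,0,0,0],
    [-19,-8,0,0,0,0],
    [-9,-3,0,0,0,0],
  ],
)

```text
t: 15.55
ee_pos: [618.5, -275.5, 160.5]
orientation: [-1.7, -2.641, 0.001]
ft_force: [1.1, 0.2, -0.7]
width: 33.6
grasp_force: 30.0
```

Request:
nudge_tcp(
  steps=[
    [0,0,0,0,0,0],
    [0,0,0,0,0,0],
  ],
)

```text
t: 15.72
ee_pos: [619.1, -271.8, 160.8]
orientation: [-1.699, -2.64, -0.0]
ft_force: [-0.2, 0.7, -1.0]
width: 33.8
grasp_force: 30.0
```

```bash
python3 -c "
from h import *
plan(620.8,-272,60,24.4)"
```

```text
t 15.7 at [ 619.1 -271.8  160.8] close 24.5 tilt [-0.001  0.001 -1.   ] rz 0.001 n 0.0 shift [ -1.    1.6 100.8] q6 -0.86
```

Request:
nudge_tcp(
  steps=[
    [-1,1.6,12,0,0,0],
    [0,0,22,0,0,0],
    [0,0,25,0,0,0],
    [0,0,22,0,0,0],
    [0,0,12,0,0,0],
  ],
)

```text
t: 16.13
ee_pos: [620.1, -269.7, 65.1]
orientation: [-1.695, -2.64, 0.001]
ft_force: [-1.0, 0.4, -1.1]
width: 33.9
grasp_force: 30.0
```

Request:
nudge_tcp(
  steps=[
    [0,0,7,0,0,0],
    [0,0,0,0,0,0],
    [0,0,0,0,0,0],
  ],
)

```text
t: 16.38
ee_pos: [622.1, -271.8, 62.0]
orientation: [1.699, 2.642, 0.0]
ft_force: [-0.0, 0.1, -0.4]
width: 33.9
grasp_force: 30.0
```

```bash
python3 - <<'E'
from h import *
plan(620.8,-272,32.6,24.4)
a=cv2.resize(eyes.get_image("side")["img"][100:220,240:370],(520,480),interpolation=2)
cv2.imwrite("pics/g3.png",a[...,::-1])
E
```

```text
t 16.4 at [ 622.1 -271.8   62. ] close 24.5 tilt [ 0. -0. -1.] rz 0.002 n 0.0 shift [ 0.4 -1.3 29.4] q6 -0.86
```

View pics/g3.png

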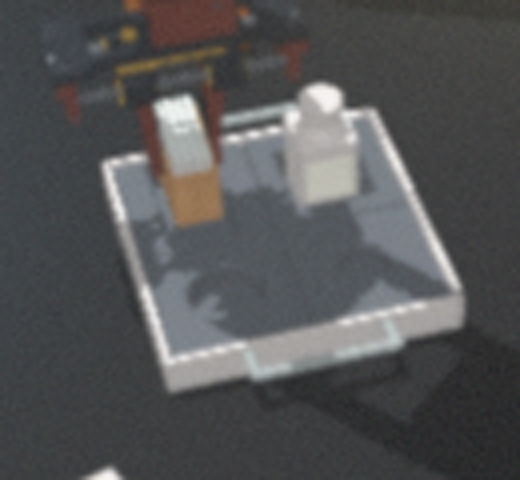

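The square bottle stands in its pocket at crop (325,160). The box, at (190,165), hangs over the slot and is aligned with it, so I'll lower it.

Request:
nudge_tcp(
  steps=[
    [0,-1,5,0,0,0],
    [0,0,7,0,0,0],
    [0,0,6,0,0,0],
    [0,0,4,0,0,0],
    [0,0,3,0,0,0],
  ],
)

```text
t: 16.85
ee_pos: [620.3, -272.5, 35.9]
orientation: [-1.7, -2.641, 0.0]
ft_force: [0.7, -0.9, -0.2]
width: 33.7
grasp_force: 30.0
```

Request:
nudge_tcp(
  steps=[
    [0,0,2,0,0,0],
    [0,0,1,0,0,0],
    [0,0,1,0,0,0],
    [0,0,0,0,0,0],
    [0,0,0,0,0,0],
  ],
)

```text
t: 17.27
ee_pos: [620.9, -272.7, 32.9]
orientation: [1.7, 2.641, 0.0]
ft_force: [0.7, -0.0, -0.3]
width: 34.0
grasp_force: 30.0
```

Request:
nudge_tcp(
  steps=[
    [0,0,0.7,0,0,0],
    [0,0,0,0,0,0],
    [0,0,0,0,0,0],
  ],
)

```text
t: 17.52
ee_pos: [621.0, -272.7, 32.7]
orientation: [1.7, 2.641, 0.0]
ft_force: [-2.3, -0.6, 6.0]
width: 33.6
grasp_force: 30.0
```

Request:
nudge_tcp(
  steps=[
    [0,0,0,0,0,0],
    [0,0,0,0,0,0],
    [0,0,0,0,0,0],
    [0,0,0,0,0,0],
    [0,0,0,0,0,0],
  ],
  jaw=54,
)

```text
t: 17.93
ee_pos: [620.7, -272.6, 31.8]
orientation: [-1.7, -2.642, 0.0]
ft_force: [-0.6, -0.3, 0.1]
width: 54.0
grasp_force: 0.0
```

Request:
nudge_tcp(
  steps=[
    [0,0,-5,0,0,0],
    [0,0,-15,0,0,0],
    [0,0,-30,0,0,0],
    [0,0,-35,0,0,0],
    [0,0,-35,0,0,0],
  ],
)

```text
t: 18.35
ee_pos: [620.4, -272.5, 154.1]
orientation: [-1.7, -2.641, 0.0]
ft_force: [0.8, -0.7, 0.8]
width: 54.1
grasp_force: 0.0
```

Request:
nudge_tcp(
  steps=[
    [0,0,-10,0,0,0],
    [0,0,0,0,0,0],
  ],
  jaw=70,
)

```text
t: 18.52
ee_pos: [623.2, -273.7, 167.3]
orientation: [1.696, 2.635, 0.002]
ft_force: [0.9, -0.4, -0.0]
width: 63.7
grasp_force: 0.0
```

```bash
python3 -c "
from h import *
plan(415,362,165,24.4)"
```

```text
t 18.5 at [ 623.2 -273.7  167.3] close 24.5 tilt [ 0.007 -0.003 -1.   ] rz 0.001 n 0.0 shift [664.9  73.   -1.4] q6 -0.86
```

Request:
nudge_tcp(
  steps=[
    [15,2,0,0,0,0],
    [33,4,0,0,0,0],
    [33,4,0,0,0,0],
    [33,4,0,0,0,0],
    [33,4,0,0,0,0],
  ],
)

```text
t: 18.93
ee_pos: [573.3, -128.9, 159.5]
orientation: [-1.698, -2.637, 0.002]
ft_force: [0.7, 0.3, 0.4]
width: 70.0
grasp_force: 0.0
```

Request:
nudge_tcp(
  steps=[
    [35,4,0,0,0,0],
    [35,4,0,0,0,0],
    [35,4,0,0,0,0],
    [35,4,0,0,0,0],
    [35,4,0,0,0,0],
  ],
)

```text
t: 19.35
ee_pos: [518.7, 38.2, 159.9]
orientation: [-1.698, -2.639, 0.004]
ft_force: [0.7, 0.5, -0.1]
width: 69.7
grasp_force: 0.0
```

Request:
nudge_tcp(
  steps=[
    [35,4,0,0,0,0],
    [35,4,0,0,0,0],
    [35,4,0,0,0,0],
    [35,4,0,0,0,0],
    [35,4,0,0,0,0],
  ],
)

```text
t: 19.77
ee_pos: [464.3, 204.9, 160.0]
orientation: [-1.699, -2.64, 0.006]
ft_force: [0.6, -0.4, 0.1]
width: 70.7
grasp_force: 0.0
```

Request:
nudge_tcp(
  steps=[
    [35,4,0,0,0,0],
    [35,4,0,0,0,0],
    [35,4,0,0,0,0],
    [30,0,0,0,0,0],
    [0,0,0,0,0,0],
  ],
)

```text
t: 20.18
ee_pos: [418.9, 334.8, 160.0]
orientation: [-1.694, -2.643, 0.004]
ft_force: [-1.5, -0.1, 0.5]
width: 69.6
grasp_force: 0.0
```

Request:
nudge_tcp(
  steps=[
    [0,0,0,0,0,0],
    [0,0,0,0,0,0],
  ],
)

```text
t: 20.35
ee_pos: [421.2, 330.6, 160.5]
orientation: [-1.699, -2.642, 0.005]
ft_force: [0.8, -0.5, -0.4]
width: 70.2
grasp_force: 0.0
```

```bash
python3 -c "
from h import *
plan(415,362,23,24.4)"
```

```text
t 20.4 at [421.2 330.6 160.5] close 24.5 tilt [-0.003 -0.002 -1.   ] rz 0.002 n 0.0 shift [ 31.3   7.8 137.5] q6 0.22
```

Request:
nudge_tcp(
  steps=[
    [16,4,0,0,0,0],
    [15,4,10,0,0,0],
    [0,0,25,0,0,0],
    [0,0,30,0,0,0],
    [0,0,25,0,0,0],
  ],
)

```text
t: 20.77
ee_pos: [417.0, 362.5, 69.9]
orientation: [-1.701, -2.641, 0.001]
ft_force: [0.2, 0.0, -1.1]
width: 69.8
grasp_force: 0.0
```

Request:
nudge_tcp(
  steps=[
    [0,0,20,0,0,0],
    [0,0,14,0,0,0],
    [0,0,8,0,0,0],
    [0,0,4,0,0,0],
    [0,0,0,0,0,0],
  ],
)

```text
t: 21.18
ee_pos: [416.9, 362.4, 25.0]
orientation: [-1.701, -2.641, 0.003]
ft_force: [0.5, -0.7, -0.2]
width: 69.8
grasp_force: 0.0
```

Request:
nudge_tcp(
  steps=[
    [0,0,0,0,0,0],
    [0,0,0,0,0,0],
  ],
)

```text
t: 21.35
ee_pos: [417.8, 363.5, 26.8]
orientation: [1.7, 2.641, 0.002]
ft_force: [0.8, -0.0, 0.4]
width: 70.0
grasp_force: 0.0
```

```bash
python3 - <<'E'
from h import *
plan(415,362,23,24.4)
d=eyes.get_image("side");q=near(cloud(d),(451.5,254),25,56,70);print("crimp",q.mean(0).round(1))
cv2.imwrite("pics/g4.png",cv2.resize(d["img"][290:400,260:390],(520,440),interpolation=2)[...,::-1])
E
```

```text
t 21.4 at [417.8 363.5  26.8] close 24.5 tilt [ 0.001  0.001 -1.   ] rz 0.001 n 0.0 shift [-0.2 -3.2  3.8] q6 0.27
crimp [nan nan nan]<stdin>:3: RuntimeWarning: Mean of empty slice.
  ret = um.true_divide(
```

View pics/g4.png

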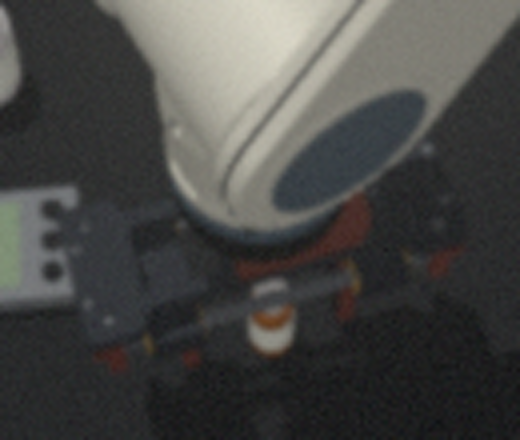

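The vial is between the fingers: crop (270,330), with the fingers at 192 and 345. The arm hides the crimp vial from this view. I'll lower 4 mm and grip.

Request:
nudge_tcp(
  steps=[
    [0,-3,3.8,0,0,0],
    [0,0,0,0,0,0],
    [0,0,0,0,0,0],
    [0,0,0,0,0,0],
  ],
)

```text
t: 21.73
ee_pos: [414.4, 362.0, 22.4]
orientation: [1.7, 2.642, 0.0]
ft_force: [-0.2, 0.4, -0.1]
width: 70.3
grasp_force: 0.0
```

Request:
nudge_tcp(
  steps=[
    [0,0,0,0,0,0],
    [0,0,0,0,0,0],
    [0,0,0,0,0,0],
    [0,0,0,0,0,0],
    [0,0,0,0,0,0],
  ],
  jaw=12,
)

```text
t: 22.15
ee_pos: [414.5, 361.9, 22.2]
orientation: [-1.7, -2.642, -0.0]
ft_force: [0.1, -0.2, -0.6]
width: 40.4
grasp_force: 0.0
```

Request:
nudge_tcp(
  steps=[
    [0,0,0,0,0,0],
    [0,0,0,0,0,0],
    [0,0,0,0,0,0],
    [0,0,0,0,0,0],
    [0,0,0,0,0,0],
  ],
)

```text
t: 22.57
ee_pos: [414.4, 361.9, 22.2]
orientation: [1.7, 2.642, -0.0]
ft_force: [-0.6, 0.7, 0.6]
width: 21.3
grasp_force: 30.0
```

Request:
nudge_tcp(
  steps=[
    [0,0,-4,0,0,0],
    [0,0,-8,0,0,0],
    [0,0,-20,0,0,0],
    [0,0,-25,0,0,0],
    [0,0,-25,0,0,0],
  ],
)

```text
t: 22.98
ee_pos: [414.1, 361.6, 105.3]
orientation: [-1.7, -2.641, 0.001]
ft_force: [0.1, 0.1, -0.6]
width: 21.2
grasp_force: 30.0
```

Request:
nudge_tcp(
  steps=[
    [0,0,-25,0,0,0],
    [0,0,-20,0,0,0],
    [0,0,-10,0,0,0],
    [0,0,0,0,0,0],
    [0,0,0,0,0,0],
  ],
)

```text
t: 23.4
ee_pos: [414.4, 361.9, 159.4]
orientation: [1.7, 2.641, 0.001]
ft_force: [-0.5, 0.5, -0.2]
width: 21.4
grasp_force: 30.0
```

```bash
python3 -c "
from h import *
plan(484.9,-219.6,162,24.4)"
```

```text
t 23.4 at [414.4 361.9 159.4] close 24.5 tilt [ 0.001  0.001 -1.   ] rz 0.001 n 0.0 shift [-558.7 -176.    -2.9] q6 0.27
```

Request:
nudge_tcp(
  steps=[
    [-10,-3,0,0,0,0],
    [-20,-6,0,0,0,0],
    [-28,-9,0,0,0,0],
    [-30,-9.5,0,0,0,0],
    [-30,-9.5,0,0,0,0],
  ],
)

```text
t: 23.82
ee_pos: [428.4, 237.0, 157.5]
orientation: [-1.698, -2.641, 0.005]
ft_force: [0.8, -0.4, 0.3]
width: 21.4
grasp_force: 30.0
```

Request:
nudge_tcp(
  steps=[
    [-30,-9.5,0,0,0,0],
    [-30,-9.5,0,0,0,0],
    [-30,-9.5,0,0,0,0],
    [-30,-9.5,0,0,0,0],
    [-30,-9.5,0,0,0,0],
  ],
)

```text
t: 24.23
ee_pos: [447.1, 80.8, 157.8]
orientation: [-1.699, -2.64, 0.003]
ft_force: [0.9, 0.2, -0.5]
width: 21.2
grasp_force: 30.0
```

Request:
nudge_tcp(
  steps=[
    [-30,-9.5,0,0,0,0],
    [-30,-9.5,0,0,0,0],
    [-30,-9.5,0,0,0,0],
    [-30,-9.5,0,0,0,0],
    [-30,-9.5,0,0,0,0],
  ],
)

```text
t: 24.65
ee_pos: [465.8, -75.1, 157.7]
orientation: [-1.699, -2.639, 0.002]
ft_force: [-0.0, 1.0, 0.3]
width: 21.0
grasp_force: 30.0
```

Request:
nudge_tcp(
  steps=[
    [-30,-9.5,0,0,0,0],
    [-30,-9.5,0,0,0,0],
    [-28,-9,0,0,0,0],
    [-18,-6,0,0,0,0],
    [-10,-3,0,0,0,0],
  ],
)

```text
t: 25.07
ee_pos: [480.5, -196.4, 157.6]
orientation: [-1.702, -2.638, 0.001]
ft_force: [1.0, 0.8, -0.6]
width: 20.8
grasp_force: 30.0
```

Request:
nudge_tcp(
  steps=[
    [0,0,0,0,0,0],
    [0,0,0,0,0,0],
  ],
)

```text
t: 25.23
ee_pos: [480.7, -193.8, 158.1]
orientation: [-1.7, -2.639, 0.0]
ft_force: [0.3, 0.0, -0.3]
width: 21.2
grasp_force: 30.0
```

```bash
python3 -c "
from h import *
plan(484.9,-219.6,60,24.4)"
```

```text
t 25.2 at [ 480.7 -193.8  158.1] close 24.4 tilt [-0.002  0.001 -1.   ] rz 0.0 n 0.0 shift [-25.4  -6.7  98.1] q6 -0.83
```

Request:
nudge_tcp(
  steps=[
    [-13,-3.5,0,0,0,0],
    [-12.5,-3,10,0,0,0],
    [0,0,22,0,0,0],
    [0,0,25,0,0,0],
    [0,0,22,0,0,0],
  ],
)

```text
t: 25.65
ee_pos: [486.7, -220.4, 78.7]
orientation: [1.699, 2.642, 0.0]
ft_force: [-0.4, 0.1, 0.1]
width: 21.2
grasp_force: 30.0
```

Request:
nudge_tcp(
  steps=[
    [0,0,12,0,0,0],
    [0,0,6,0,0,0],
    [0,0,0,0,0,0],
    [0,0,0,0,0,0],
  ],
)

```text
t: 25.98
ee_pos: [486.8, -220.2, 62.4]
orientation: [1.7, 2.642, -0.0]
ft_force: [0.3, 0.0, 0.3]
width: 21.1
grasp_force: 30.0
```

```bash
python3 - <<'E'
from h import *
plan(484.9,-219.6,30.2,24.4)
a=cv2.resize(eyes.get_image("side")["img"][100:220,240:370],(520,480),interpolation=2)
cv2.imwrite("pics/g5.png",a[...,::-1])
E
```

```text
t 26.0 at [ 486.8 -220.2   62.4] close 24.5 tilt [ 0. -0. -1.] rz 0.001 n 0.0 shift [ 1.4 -1.5 32.2] q6 -0.87
```

View pics/g5.png

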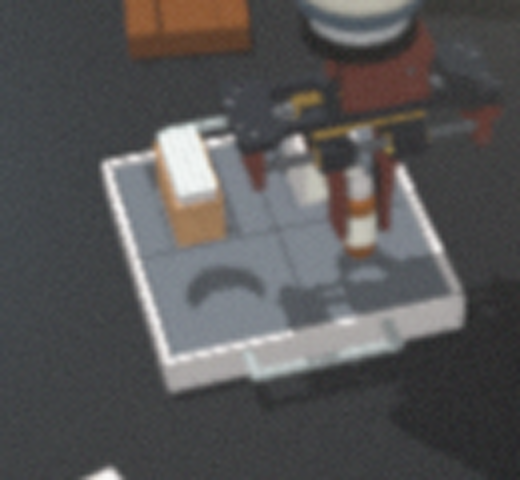

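The box stands in its slot, crop (190,190), and the vial at (358,235) hangs over the small pocket. I'll lower it.

Request:
nudge_tcp(
  steps=[
    [1,-1.5,6,0,0,0],
    [0,0,8,0,0,0],
    [0,0,7,0,0,0],
    [0,0,4,0,0,0],
    [0,0,3,0,0,0],
  ],
)

```text
t: 26.45
ee_pos: [484.3, -219.6, 33.4]
orientation: [-1.7, -2.641, 0.0]
ft_force: [-0.7, -0.4, -0.1]
width: 21.3
grasp_force: 30.0
```

Request:
nudge_tcp(
  steps=[
    [0,0,2,0,0,0],
    [0,0,1,0,0,0],
    [0,0,0,0,0,0],
    [0,0,0,0,0,0],
    [0,0,0,0,0,0],
  ],
)

```text
t: 26.87
ee_pos: [484.8, -219.8, 31.4]
orientation: [1.7, 2.641, 0.0]
ft_force: [1.1, 0.2, 0.4]
width: 21.2
grasp_force: 30.0
```

Request:
nudge_tcp(
  steps=[
    [0,0,0.6,0,0,0],
    [0,0,0,0,0,0],
    [0,0,0,0,0,0],
  ],
)

```text
t: 27.12
ee_pos: [484.7, -219.8, 30.7]
orientation: [1.7, 2.642, 0.0]
ft_force: [1.3, -0.7, -0.5]
width: 21.4
grasp_force: 30.0
```

Request:
nudge_tcp(
  steps=[
    [0,0,0.6,0,0,0],
    [0,0,0,0,0,0],
    [0,0,0,0,0,0],
  ],
)

```text
t: 27.37
ee_pos: [484.8, -219.8, 30.1]
orientation: [1.7, 2.642, 0.0]
ft_force: [-0.1, -0.4, 1.8]
width: 21.4
grasp_force: 30.0
```

Request:
nudge_tcp(
  steps=[
    [0,0,0,0,0,0],
    [0,0,0,0,0,0],
    [0,0,0,0,0,0],
    [0,0,0,0,0,0],
    [0,0,0,0,0,0],
  ],
  jaw=45,
)

```text
t: 27.78
ee_pos: [484.6, -219.7, 29.9]
orientation: [-1.7, -2.642, 0.0]
ft_force: [1.1, 0.0, 0.7]
width: 44.6
grasp_force: 0.0
```

Request:
nudge_tcp(
  steps=[
    [0,0,-5,0,0,0],
    [0,0,-15,0,0,0],
    [0,0,-30,0,0,0],
    [0,0,-35,0,0,0],
    [0,0,-35,0,0,0],
  ],
)

```text
t: 28.2
ee_pos: [484.0, -219.5, 151.1]
orientation: [-1.7, -2.64, 0.0]
ft_force: [0.4, -0.4, -1.1]
width: 45.1
grasp_force: 0.0
```

Request:
nudge_tcp(
  steps=[
    [0,0,-10,0,0,0],
    [0,0,0,0,0,0],
    [0,0,0,0,0,0],
  ],
  jaw=84,
)

```text
t: 28.45
ee_pos: [484.6, -219.7, 160.2]
orientation: [1.7, 2.641, 0.0]
ft_force: [-0.3, 0.7, -1.1]
width: 61.3
grasp_force: 0.0
```

```bash
python3 - <<'E'
from h import *
plan(597,237.6,165,24.4)
d=eyes.get_image("side");P=cloud(d);q=near(P,(597,237.6),30,72,98);print("dropb",q.mean(0).round(1),rect(q[:,:2])[:2])
q=near(P,(451.5,254),25,56,70);print("crimp",q.mean(0).round(1))
cv2.imwrite("pics/g6.png",cv2.resize(d["img"][100:400,220:400],(480,600),interpolation=2)[...,::-1][:,:])
E
```

```text
t 28.4 at [ 484.6 -219.7  160.2] close 24.5 tilt [ 0.001 -0.    -1.   ] rz 0.001 n 0.0 shift [370.1 291.3  -5. ] q6 -0.88
dropb [595.5 240.9  80.3] (array([596.3, 239.4]), array([24.3, 25. ]))
crimp [452.3 255.8  61.2]
```

View pics/g6.png

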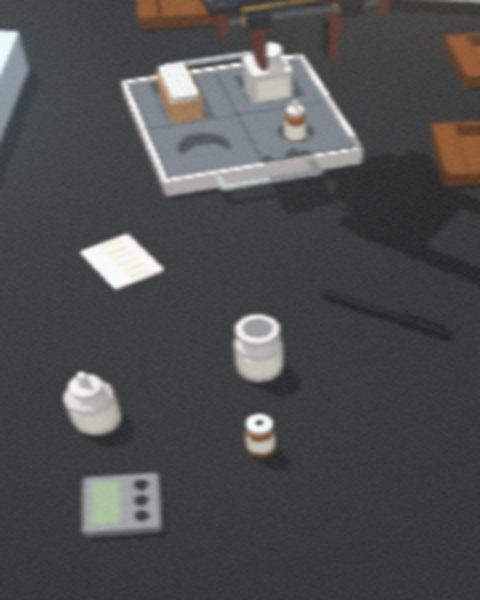

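Three items stand in their pockets: vial (293,120), square bottle (268,75) and box (180,92). Both look-alikes are unmoved at (258,345) and (260,435). The dropper bottle at (92,405) is next.

Request:
nudge_tcp(
  steps=[
    [12,9,0,0,0,0],
    [25,20,0,0,0,0],
    [25,20,0,0,0,0],
    [25,20,0,0,0,0],
    [25,20,0,0,0,0],
  ],
)

```text
t: 28.92
ee_pos: [517.9, -79.5, 157.7]
orientation: [-1.699, -2.638, 0.002]
ft_force: [0.0, 0.5, -0.7]
width: 83.6
grasp_force: 0.0
```

Request:
nudge_tcp(
  steps=[
    [25,20,0,0,0,0],
    [25,20,0,0,0,0],
    [25,20,0,0,0,0],
    [25,20,0,0,0,0],
    [25,20,0,0,0,0],
  ],
)

```text
t: 29.33
ee_pos: [557.2, 75.7, 157.5]
orientation: [-1.698, -2.639, 0.004]
ft_force: [-0.3, -0.4, 0.2]
width: 84.2
grasp_force: 0.0
```

Request:
nudge_tcp(
  steps=[
    [25,20,0,0,0,0],
    [25,20,0,0,0,0],
    [25,20,0,0,0,0],
    [25,19,0,0,0,0],
    [15,12,0,0,0,0],
  ],
)

```text
t: 29.75
ee_pos: [592.8, 219.1, 157.2]
orientation: [-1.697, -2.641, 0.004]
ft_force: [-0.2, -1.0, 0.3]
width: 84.3
grasp_force: 0.0
```

Request:
nudge_tcp(
  steps=[
    [13,10,0,0,0,0],
    [0,0,0,0,0,0],
    [0,0,0,0,0,0],
  ],
)

```text
t: 30.0
ee_pos: [596.5, 232.5, 158.1]
orientation: [-1.698, -2.641, 0.004]
ft_force: [-0.3, -0.5, -0.5]
width: 84.2
grasp_force: 0.0
```

```bash
python3 -c "
from h import *
plan(597,238,27,24.4)"
```

```text
t 30.0 at [596.5 232.5 158.1] close 24.5 tilt [-0.003 -0.001 -1.   ] rz 0.002 n 0.0 shift [  4.8   3.1 131.1] q6 -0.07
```

Request:
nudge_tcp(
  steps=[
    [4.8,3,12,0,0,0],
    [0,0,25,0,0,0],
    [0,0,28,0,0,0],
    [0,0,25,0,0,0],
    [0,0,18,0,0,0],
  ],
)

```text
t: 30.42
ee_pos: [596.5, 236.4, 48.7]
orientation: [-1.701, -2.639, 0.005]
ft_force: [-0.1, -0.7, 0.1]
width: 84.4
grasp_force: 0.0
```

Request:
nudge_tcp(
  steps=[
    [0,0,12,0,0,0],
    [0,0,7,0,0,0],
    [0,0,0,0,0,0],
    [0,0,0,0,0,0],
    [0,0,0,0,0,0],
  ],
)

```text
t: 30.83
ee_pos: [599.0, 238.3, 34.1]
orientation: [1.7, 2.641, 0.002]
ft_force: [0.1, 0.4, 0.1]
width: 84.4
grasp_force: 0.0
```

```bash
python3 -c "
from h import *
plan(597,238,27,24.4)"
```

```text
t 30.8 at [599.  238.3  34.1] close 24.5 tilt [ 0.002  0.001 -1.   ] rz 0.001 n 0.0 shift [ 0.6 -2.   7.1] q6 -0.07
```

Request:
nudge_tcp(
  steps=[
    [0.5,-2,4,0,0,0],
    [0,0,2.5,0,0,0],
    [0,0,0,0,0,0],
    [0,0,0,0,0,0],
  ],
)

```text
t: 31.17
ee_pos: [596.1, 237.9, 26.6]
orientation: [1.7, 2.642, 0.0]
ft_force: [0.1, 0.2, -0.0]
width: 84.0
grasp_force: 0.0
```

Request:
nudge_tcp(
  steps=[
    [0,0,0,0,0,0],
    [0,0,0,0,0,0],
    [0,0,0,0,0,0],
    [0,0,0,0,0,0],
    [0,0,0,0,0,0],
  ],
  jaw=28,
)

```text
t: 31.58
ee_pos: [596.2, 237.8, 26.5]
orientation: [1.7, 2.642, 0.0]
ft_force: [0.7, 0.1, 0.2]
width: 53.7
grasp_force: 0.0
```

Request:
nudge_tcp(
  steps=[
    [0,0,0,0,0,0],
    [0,0,0,0,0,0],
    [0,0,0,0,0,0],
    [0,0,0,0,0,0],
    [0,0,0,0,0,0],
  ],
)

```text
t: 32.0
ee_pos: [596.1, 237.8, 26.5]
orientation: [-1.7, -2.642, 0.0]
ft_force: [-0.3, -1.0, 1.0]
width: 39.7
grasp_force: 30.0
```

Request:
nudge_tcp(
  steps=[
    [0,0,-4,0,0,0],
    [0,0,-8,0,0,0],
    [0,0,-20,0,0,0],
    [0,0,-25,0,0,0],
    [0,0,-25,0,0,0],
  ],
)

```text
t: 32.42
ee_pos: [595.8, 237.7, 109.5]
orientation: [-1.7, -2.641, 0.001]
ft_force: [0.9, -0.4, -0.7]
width: 39.2
grasp_force: 30.0
```

Request:
nudge_tcp(
  steps=[
    [0,0,-25,0,0,0],
    [0,0,-20,0,0,0],
    [0,0,-10,0,0,0],
    [0,0,0,0,0,0],
    [0,0,0,0,0,0],
  ],
)

```text
t: 32.83
ee_pos: [596.1, 237.8, 163.7]
orientation: [1.7, 2.641, 0.001]
ft_force: [-1.2, 0.0, -0.3]
width: 39.5
grasp_force: 30.0
```

```bash
python3 -c "
from h import *
plan(577.9,-177.4,164,24.4)"
```

```text
t 32.8 at [596.1 237.8 163.7] close 24.5 tilt [ 0.001  0.    -1.   ] rz 0.001 n 0.0 shift [-370.6 -188.1   -0.4] q6 -0.07
```

Request:
nudge_tcp(
  steps=[
    [-10,-5,0,0,0,0],
    [-20,-10,0,0,0,0],
    [-28,-14,0,0,0,0],
    [-28,-14,0,0,0,0],
    [-28,-14,0,0,0,0],
  ],
)

```text
t: 33.25
ee_pos: [589.9, 108.5, 161.5]
orientation: [-1.698, -2.64, 0.004]
ft_force: [0.5, 0.1, -0.9]
width: 39.7
grasp_force: 30.0
```

Request:
nudge_tcp(
  steps=[
    [-28,-14,0,0,0,0],
    [-28,-14,0,0,0,0],
    [-28,-14,0,0,0,0],
    [-28,-14,0,0,0,0],
    [-28,-14,0,0,0,0],
  ],
)

```text
t: 33.67
ee_pos: [584.0, -48.0, 161.7]
orientation: [-1.699, -2.639, 0.003]
ft_force: [1.0, -0.2, -1.2]
width: 39.2
grasp_force: 30.0
```

Request:
nudge_tcp(
  steps=[
    [-28,-14,0,0,0,0],
    [-28,-14,0,0,0,0],
    [-25,-13,0,0,0,0],
    [-18,-9,0,0,0,0],
    [-12,-6,0,0,0,0],
  ],
)

```text
t: 34.08
ee_pos: [579.0, -172.7, 161.7]
orientation: [-1.701, -2.638, 0.002]
ft_force: [-0.0, 0.2, 0.6]
width: 39.1
grasp_force: 30.0
```

Request:
nudge_tcp(
  steps=[
    [-8,-4,0,0,0,0],
    [0,0,0,0,0,0],
    [0,0,0,0,0,0],
  ],
)

```text
t: 34.33
ee_pos: [580.0, -178.8, 162.8]
orientation: [-1.7, -2.64, 0.0]
ft_force: [-0.4, 0.0, 0.1]
width: 39.7
grasp_force: 30.0
```

```bash
python3 -c "
from h import *
plan(577.9,-177.4,64,24.4)"
```

```text
t 34.3 at [ 580.  -178.8  162.8] close 24.4 tilt [-0.001  0.001 -1.   ] rz 0.001 n 0.0 shift [ 2.  -1.2 98.8] q6 -0.75
```

Request:
nudge_tcp(
  steps=[
    [1,-1,12,0,0,0],
    [0,0,22,0,0,0],
    [0,0,25,0,0,0],
    [0,0,22,0,0,0],
    [0,0,11,0,0,0],
  ],
)

```text
t: 34.75
ee_pos: [577.2, -176.7, 68.2]
orientation: [-1.696, -2.64, 0.002]
ft_force: [-0.4, -0.2, -0.5]
width: 39.4
grasp_force: 30.0
```

Request:
nudge_tcp(
  steps=[
    [0,0,6,0,0,0],
    [0,0,0,0,0,0],
    [0,0,0,0,0,0],
  ],
)

```text
t: 35.0
ee_pos: [579.5, -178.3, 65.8]
orientation: [1.699, 2.642, 0.0]
ft_force: [-0.6, 0.8, -0.8]
width: 39.4
grasp_force: 30.0
```

```bash
python3 - <<'E'
from h import *
plan(577.9,-177.4,34.5,24.4)
a=cv2.resize(eyes.get_image("side")["img"][100:220,240:370],(520,480),interpolation=2)
cv2.imwrite("pics/g7.png",a[...,::-1])
E
```

```text
t 35.0 at [ 579.5 -178.3   65.8] close 24.5 tilt [ 0. -0. -1.] rz 0.002 n 0.0 shift [ 1.5 -1.1 31.3] q6 -0.75
```

View pics/g7.png

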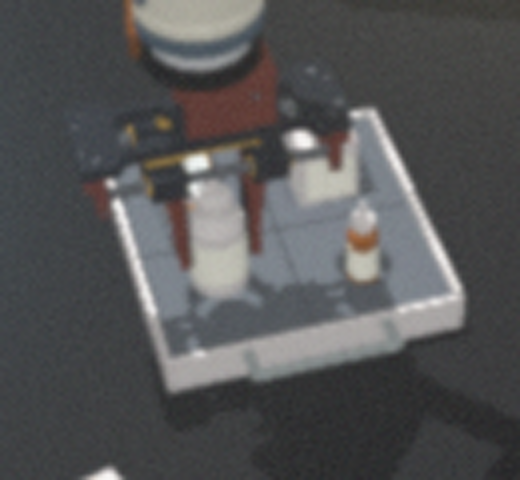

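The bottle at crop (218,245) is centred over the large pocket. I'll lower it.

Request:
nudge_tcp(
  steps=[
    [1,-1,6,0,0,0],
    [0,0,8,0,0,0],
    [0,0,7,0,0,0],
    [0,0,4,0,0,0],
    [0,0,2,0,0,0],
  ],
)

```text
t: 35.47
ee_pos: [577.2, -178.0, 37.5]
orientation: [-1.7, -2.641, 0.0]
ft_force: [-0.5, -0.6, -1.3]
width: 39.3
grasp_force: 30.0
```

Request:
nudge_tcp(
  steps=[
    [0,0,1.5,0,0,0],
    [0,0,1,0,0,0],
    [0,0,0,0,0,0],
    [0,0,0,0,0,0],
    [0,0,0,0,0,0],
  ],
)

```text
t: 35.88
ee_pos: [577.9, -178.2, 36.2]
orientation: [1.7, 2.641, 0.0]
ft_force: [-0.5, -1.0, -0.3]
width: 39.5
grasp_force: 30.0
```

Request:
nudge_tcp(
  steps=[
    [0,0,0.7,0,0,0],
    [0,0,0,0,0,0],
    [0,0,0,0,0,0],
  ],
)

```text
t: 36.13
ee_pos: [577.8, -178.1, 35.3]
orientation: [1.7, 2.642, 0.0]
ft_force: [0.4, -0.2, -0.9]
width: 39.2
grasp_force: 30.0
```

Request:
nudge_tcp(
  steps=[
    [0,0,0.8,0,0,0],
    [0,0,0,0,0,0],
    [0,0,0,0,0,0],
  ],
)

```text
t: 36.38
ee_pos: [577.8, -178.1, 34.5]
orientation: [1.7, 2.642, 0.0]
ft_force: [0.2, 0.1, -2.1]
width: 39.8
grasp_force: 30.0
```

Request:
nudge_tcp(
  steps=[
    [0,0,0,0,0,0],
    [0,0,0,0,0,0],
    [0,0,0,0,0,0],
    [0,0,0,0,0,0],
    [0,0,0,0,0,0],
  ],
  jaw=60,
)

```text
t: 36.8
ee_pos: [577.8, -178.2, 34.5]
orientation: [1.7, 2.642, 0.0]
ft_force: [-0.0, 0.5, -0.1]
width: 60.1
grasp_force: 0.0
```

Request:
nudge_tcp(
  steps=[
    [0,0,-5,0,0,0],
    [0,0,-15,0,0,0],
    [0,0,-30,0,0,0],
    [0,0,-35,0,0,0],
    [0,0,-35,0,0,0],
  ],
)

```text
t: 37.22
ee_pos: [577.1, -177.9, 155.6]
orientation: [-1.699, -2.64, 0.001]
ft_force: [0.6, -0.2, 0.4]
width: 60.3
grasp_force: 0.0
```

Request:
nudge_tcp(
  steps=[
    [0,0,-20,0,0,0],
    [30,0,-20,0,0,0],
    [30,0,-10,0,0,0],
    [30,0,0,0,0,0],
    [30,0,0,0,0,0],
  ],
)

```text
t: 37.63
ee_pos: [527.9, -68.1, 205.9]
orientation: [1.7, 2.639, 0.002]
ft_force: [0.5, 0.7, 0.1]
width: 59.9
grasp_force: 0.0
```

Request:
nudge_tcp(
  steps=[
    [30,0,0,0,0,0],
    [30,0,0,0,0,0],
    [30,0,0,0,0,0],
    [30,0,0,0,0,0],
    [30,0,0,0,0,0],
  ],
)

```text
t: 38.05
ee_pos: [465.1, 68.7, 205.0]
orientation: [1.7, 2.641, 0.001]
ft_force: [0.2, -0.2, -0.3]
width: 60.1
grasp_force: 0.0
```

Request:
nudge_tcp(
  steps=[
    [30,0,0,0,0,0],
    [30,0,0,0,0,0],
    [20,0,0,0,0,0],
    [0,0,0,0,0,0],
    [0,0,0,0,0,0],
  ],
)

```text
t: 38.47
ee_pos: [432.6, 140.9, 204.9]
orientation: [1.697, 2.643, 0.0]
ft_force: [0.2, -0.3, 1.0]
width: 60.0
grasp_force: 0.0
```

```bash
python3 - <<'E'
from h import *
t=eyes.get_image("top");s=eyes.get_image("side")
a=cv2.resize(t["img"][105:225,310:435],(400,384),interpolation=2);b=cv2.resize(s["img"][110:210,250:370],(400,384),interpolation=2)
cv2.imwrite("pics/fin.png",np.hstack([a,b])[...,::-1])
for n,d in(("top",t),("side",s)):
    P=cloud(d)
    for nm,c,z0,z1,tr in(("vial",(484.9,-219.6),66,85,0),("dropb",(577.9,-177.4),80,106,0),("sq",(527,-312.6),88,101,0),("box",(620,-270),46,72,0),("crimp",(451.5,254),56,70,0),("flat",(468.5,151),78,92,0)):
        q=near(P,c,50,z0,z1)
        if len(q)>4:print(n,nm,rect(q[:,:2]),np.percentile(q[:,2],95).round(1))
print(status.get_obs()["ee_pos"])
E
```

```text
top vial (array([ 484.6, -221.4]), array([14.6, 15.4]), 61.9) 79.6
top dropb (array([ 581.5, -180.1]), array([25.9, 22.1]), 1.2) 96.8
top sq (array([ 530.5, -315.3]), array([29.8, 31. ]), 87.5) 97.8
top box (array([ 622.3, -271.8]), array([35. , 75.7]), 24.5) 66.5
top flat (array([471.1, 146. ]), array([37.5, 25.5]), 23.1) 87.0
side dropb (array([ 579.2, -175.3]), array([23.4, 25.2]), 30.3) 103.0
side box (array([ 620.7, -267.2]), array([34.4, 79.5]), 24.0) 65.1
side crimp (array([452.3, 254.9]), array([18.1, 18.4]), 67.7) 63.4
side flat (array([468.1, 153.6]), array([34.3, 35.3]), 52.2) 85.4
[433.22100719 139.90337869 204.72973207]
```

View pics/fin.png

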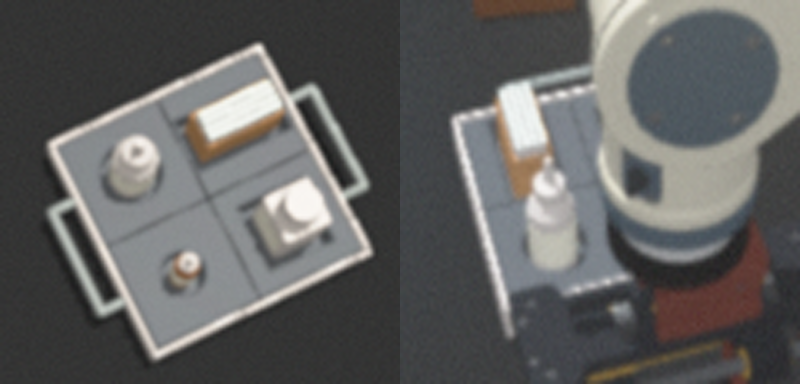

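All four items stand in their pockets (top crop: bottle (133,165), box (237,120), square bottle (295,210), vial (183,270)) at the expected heights. The look-alikes haven't moved, and the gripper is clear.

```bash
python3 -c "
from workcell import ticket
print(ticket.close_job())"
```

```text
the job is handed in; nothing more can be done
None
```

The small dropper vial, large dropper bottle, square bottle and card box each stand upright in their own pocket, both look-alikes are where they started, and I handed the job in after about 38 s of robot time (no verdict came back).

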